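# Fit a straight bit in the trim router's collet

### The job

Take the straight router bit (the one with the plain cylindrical cutting head) out of the wooden bit block, stand it shank down in the collet of the upturned trim router until the shank is fully home, and only then turn the collet nut clockwise (seen from above) until it is tight against its stop and grips the bit. Leave the two other bits in their block, leave everything else on the bench where it is, and let go at the end.

Things in the scene. Friction and masses are not known exactly. Their poses are not given: they have to be found in the camera images.
- bit: the straight router bit to fit, bare steel, 68 mm long, 40 to 85 g, standing in one of the three holes of the block. Origin: centre of the shank's lower end; z along the bit from shank to head. Shank 12 mm diameter, 40 mm long, foot chamfered 2 x 3 mm; head a plain cylinder 18 mm diameter, 28 mm long, from z = 40 to 68 mm
- rack: wooden bit block, fixed, 50 (x) x 170 (y) x 40 mm high; origin at the centre of its underside. Three square holes 14 mm wide, 28 mm deep, in a row along its y at y = -60, 0 and +60 mm; a bit standing in one has its shank end 12 mm above the bench and its head starts 12 mm above the block
- router: trim-router motor, upside down in a clamp stand, fixed, its spindle locked. Origin: centre of the underside of its 130 (x) x 120 (y) x 15 mm plywood base; z up, the motor (66 mm diameter, shoulder 160 mm high) and the collet nut above it on the z axis. A wooden clamp post, 110 mm high, 70 mm wide, stands at x = 31 to 61 mm, a strap buckle, 95 mm high, at x = -40 mm
- collet (a point): centre of the collet's mouth, on the axis, at the height of the nut's top, 192 mm above the bench. The bore is closed 28 mm below this point: there the shank is fully home, the bit's head then starts 12 mm above the nut and ends 40 mm above it
- nut (a joint): turn of the collet nut about the vertical axis, rad, growing clockwise seen from above; 0 fully open, stop at 2.3. It stays where it is left, needs about 0.1 N m (more when gripping). The jaws close 1 mm per rad from a 14.8 mm bore and touch the shank at about 1.4. Starts between 0 and 0.4, where the shank enters; tight is 2.0 or more, so it takes two or three grasps
- nut_top (a point): centre of the nut's top, on the axis, 192 mm above the bench; turns with the nut. The nut is a steel hexagon ring, 34 mm across flats, 39 mm over corners, 26 mm high (166 to 192 mm above the bench), hole 24 mm wide. This frame's x points square out of one flat, the other flats follow every 60 degrees; z up
- jaw_a: one of the four collet jaws inside the nut, a steel block 7 mm wide and 22 mm high that slides towards the axis as the nut turns; origin on the collet's axis 168 mm above the bench; it stands 45 degrees from the router's +x towards +y
- jaw_b: the next collet jaw, 135 degrees from the router's +x; otherwise as jaw_a
- disc_bit: another bit in the block, same shank, flat disc head 30 mm wide from 48 to 54 mm above its shank end; leave it. Origin: shank's lower end
- cone_bit: another bit in the block, same shank, pointed cone head 20 mm wide, 60 mm long in all; leave it. Origin: shank's lower end
- glue: upright white glue bottle, 52 mm diameter, 150 mm high, near the block's +x side; leave it. Origin: centre of its underside
- sander: cork sanding block, 40 x 75 x 32 mm high, on the block's -x side; leave it. Origin: centre of its underside
- tin: round aluminium tin, 60 mm diameter, 45 mm high, on the router's +x side; leave it. Origin: centre of its underside
- offcut: wooden offcut, 35 x 110 x 24 mm high, on the router's -x side; leave it. Origin: centre of its underside
- driver: screwdriver lying on the bench at the left; leave it. Its x runs along it, from handle to tip
- hammer: hammer lying on the bench at the right; leave it. Its x runs along it, from handle to head

How it is judged:
On the way, in this order (a step that is already met when the one before it is completed fails the run):
1. the straight bit is lifted clear of the block (z of bit in the frame of rack above 0.05 m), for 0.1 s.
2. its shank stands fully home in the collet while the nut is still loose (z of bit in the frame of router below 0.1675 m and horizontal distance between bit and collet below 0.004 m and angle between bit's own z axis and vertical below 0.1 rad and value of joint nut below 0.9 rad), for 0.2 s.
3. the nut is turned tight (value of joint nut above 2 rad), for 0.2 s.
At the end, for the whole second after the job is handed in: the straight bit stands in the collet, its shank end within 3.5 mm of the bore's floor, within 4 mm of the axis and 0.1 rad of upright, at rest and let go; the nut reads over 2.0 rad and the jaws press the shank with over 3 N each; the two other bits still stand in the block (z of bit in the frame of router below 0.1675 m and horizontal distance between bit and collet below 0.004 m and angle between bit's own z axis and vertical below 0.1 rad and value of joint nut above 2 rad and contact force between each of jaw_a, jaw_b and bit above 3 N and linear speed of bit below 0.02 m/s and z of each of disc_bit, cone_bit in the frame of rack below 0.02 m); the robot touches nothing.
It fails at once if one of the other bits is moved more than 30 mm (distance of any of disc_bit, cone_bit from where it was at the start of the episode above 0.03 m).
It fails at once if the glue bottle or sanding block is moved more than 30 mm (distance of any of glue, sander from where it was at the start of the episode above 0.03 m).
It fails at once if the tin or offcut is moved more than 30 mm (distance of any of tin, offcut from where it was at the start of the episode above 0.03 m).
It fails at once if the screwdriver or hammer is moved more than 30 mm (distance of any of driver, hammer from where it was at the start of the episode above 0.03 m).
It fails at once if the glue bottle is tipped (angle between glue's own z axis and vertical above 0.5 rad).
It also fails if it takes over 64 s, if anything falls off the work surface, if the arm or the gripper's body presses on something with over 40 N, if the wrist force passes 120 N, or if a joint passes its speed limit or range.

### The arm

A 6-joint arm with a two-finger parallel gripper is mounted at the origin on the work surface. World frame = base frame: x ahead of the robot, y to its left, z up, the work surface at z = 0. Lengths are in m, angles in rad, forces in N, time in s.
With the tool pointing down it reaches from about 0.35 to 0.85 m from the base axis. Payload 8.1 kg.
Tool frame: the origin (TCP) lies at the very end of the fingers, on their centre line; the grasp point (between the pads) lies robot.hold_point_z behind it (robot.hold_point_z is the distance from the TCP to the grasp point, in m); z points along the fingers, y is the direction in which the jaws open and shut (so a half turn about z gives the same grasp; the last joint's range is limited). The gripper opens to 93 mm and grips with 3 to 60 N. Pads are 15 mm wide; open, the fingers measure 128 mm over their backs; the gripper's body (75 mm by 188 mm) begins 65 mm behind the grasp point.
Start: joints at [1.14, 0.13, 1.488, -0, 1.523, -0.085], TCP at [0.203, 0.564, 0.194] pointing down, gripper open.
Joint ranges: [-2.96, 2.96], [-0.89, 2.26], [0.02, 2.5], [-1.34, 4.48], [0, 2.73], [-2.66, 2.66]. Speed limits (rad/s): [2.39, 2.39, 2.79, 3.14, 3.14, 3.14].

### API

Orientations are given as a rotation vector (axis times angle).
In Python, from plant import robot, cams gives the robot as it stands. The module is installed in compiled form; this text tells all that it offers.
- The arm moves only by the tool step_arm, never from a script. Its argument "deltas" is a list of rows, each an object with "offset": the shift along the tool's x, y, z in cm, a list of three; "roll": the turn about the tool's z in rad. In form: [{"offset": [x, y, z], "roll": roll}, ...]. A call has 1 to 12 rows; each row shifts and turns the commanded pose from where the row before left it, along the tool's axes as they then stand; what a row does not reach is not made up. A row lasts 1/8 s, in which the tool goes at most 62.5 mm and 10.7 degrees, less where a joint would pass 70% of its speed; a pose out of reach is approached as far as the arm can. A call with a gripper value outside its range is refused whole. "fingers" is the finger opening in cm, from 0 to 9.3, set as the call begins (left out, the last holds). The fingers move at their own pace and stop on an object; "grip_force" is the grip in N (left out, the last holds). Time passes only in rows, so rows that do not move let the fingers close. It gives the time, the measured TCP pose, the force and the opening at its end, in the units of the state.
- robot.read_state(): the state, without advancing time (a new reading comes with each control period).
- cams.read_camera(name): name is "scene" or "top"; returns a dict with "pixels" (400x640x3 uint8, red, green, blue), "fx", "fy", "cx", "cy" (pixels), "extrinsics" (4x4, takes a point from world to camera coordinates). Camera axes: x right, y down, z forward; pixel columns grow to the right and rows downward; lengths in m; the calibration is good to about 2 mm. A picture is of the moment at which its call begins. There is no depth.
- robot.close_job(): hands the job in, once; it reports no verdict.
Trained networks look in a picture, given as the dict that the camera call returned (one of the last four; its "shot" number tells which), for a name from the list of things; names that differ only in an ending like _2 or _b are one class to them, and where a whole thing is asked for, a point or a joint stands for the part that bears it (a point fixed in the world has none). Each returns a list of dicts, best first, with "score" (0 to 1); they miss things now and then, are a little off and sometimes report something else, mostly with a low value. They report only what shows in the picture. A call takes as long as a camera call.
- cams.boxes_of(picture, thing): "xy" ([column, row] in pixels, amid what is visible of it).
- cams.silhouettes(picture, thing): "mask" (400x640 bool, what is visible of it) and "xy" ([column, row] in pixels, amid what is visible of it).
- cams.pinpoint(picture, thing): "xy" ([column, row] in pixels: a listed point, or the origin of a listed thing).
The state is a dict: "t": time; "q": joint angles; "dq": joint speeds; "joint_torque": joint torques, N m; "tool_pos": TCP position; "orientation": TCP orientation; "force": force on the tool from outside, world axes, zero at the start; "wrist_torque": the same for the moment, N m; "opening": finger opening in m.
Only numpy, scipy, OpenCV 4.12 (cv2) and the standard library are available. Lean on these libraries where they do the work, as an engineer would, in place of code of your own. Each camera call takes 0.05 s, during which the arm holds its last target. There are 200 camera calls.

## Working session

There is one attempt and no reset: what is moved stays moved. The work goes in short steps, Python scripts to look and compute and a tool call to move; the robot and the scene stay as the last step left them, time stands still between calls to the robot, and variables do not carry over. Pictures are saved under pics/ and viewed, about 8 in all and at most 12, crops included, and the job is handed in when it is done.

Besides the shell and the picture viewer there is one more tool, called after "Call:" as name(argument=value, ...), one argument or row to a line, values as JSON. step_arm: Moves the arm, as the interface text tells. Its arguments: {"type":"object","properties":{"deltas":{"type":"array"},"fingers":{"type":"number"},"grip_force":{"type":"number"}},"required":["deltas"]}

```bash
mkdir -p pics; cat > h.py <<'E'
import numpy as np, cv2
from plant import robot, cams
from scipy.spatial.transform import Rotation as R
def ray(p,xy):
    E=np.array(p["extrinsics"]); d=np.array([(xy[0]-p["cx"])/p["fx"],(xy[1]-p["cy"])/p["fy"],1])
    return -E[:3,:3].T@E[:3,3], E[:3,:3].T@d
def atz(p,xy,z):
    o,d=ray(p,xy); return o+d*(z-o[2])/d[2]
def proj(p,X):
    E=np.array(p["extrinsics"]); c=E[:3,:3]@np.array(X)+E[:3,3]
    return np.array([p["fx"]*c[0]/c[2]+p["cx"],p["fy"]*c[1]/c[2]+p["cy"]])
def tri(p,a,q,b):
    A=[];B=[]
    for pp,x in((p,a),(q,b)):
        o,d=ray(pp,x); d/=np.linalg.norm(d); M=np.eye(3)-np.outer(d,d); A.append(M);B.append(M@o)
    return np.linalg.lstsq(np.vstack(A),np.hstack(B),rcond=None)[0]
def save(p,n,box=None,s=1):
    im=cv2.cvtColor(p["pixels"],cv2.COLOR_RGB2BGR)
    if box: im=im[box[1]:box[3],box[0]:box[2]]
    cv2.imwrite("pics/"+n,cv2.resize(im,None,fx=s,fy=s,interpolation=cv2.INTER_CUBIC))
E
python3 - <<'E'
from h import *
s=robot.read_state();print(s,robot.hold_point_z)
P={n:cams.read_camera(n) for n in("scene","top")}
for n in P:
    save(P[n],n+"0.png"); o,_=ray(P[n],(0,0)); print(n,o,P[n]["fx"])
Z=dict(bit=.012,rack=0,router=0,collet=.192,nut_top=.192,disc_bit=.012,cone_bit=.012,glue=0,sander=0,tin=0,offcut=0)
for k,z in Z.items():
    for n in P:
        for r in cams.pinpoint(P[n],k)[:2]: print(k,n,np.round(r["xy"],1),round(r["score"],2),atz(P[n],r["xy"],z).round(4))
    
E
```

```text
{'t': 0.0, 'q': array([ 1.13958179e+00,  1.31147231e-01,  1.48927553e+00,  2.22983536e-05,
        1.52299363e+00, -8.54113222e-02]), 'dq': array([-4.80795426e-05,  8.13739425e-04, -2.78406086e-03,  9.43041434e-04,
       -1.89431012e-03,  9.45236071e-05]), 'joint_torque': array([ 5.42125617e-04, -5.59836388e+01, -4.91762745e+01,  7.68910185e-02,
        3.51086352e-02, -2.18580499e-04]), 'tool_pos': array([0.20309193, 0.56393302, 0.19279787]), 'orientation': array([-5.40401653e-01, -3.09426899e+00,  2.76031011e-03]), 'force': array([ 0.38838448, -0.59086435,  0.33644912]), 'wrist_torque': array([0.03086074, 0.02216321, 0.02700004]), 'opening': 0.0932148557661851} 0.0188
scene [0.9517901  0.55554849 1.25396033] 485.54052986892873
top [0.36208076 0.00676555 1.32924383] 439.3307971012112
bit scene [373.6 301.3] 0.68 [0.5691 0.2788 0.012 ]
bit scene [359.2 282.4] 0.56 [0.5675 0.2145 0.012 ]
bit top [255.5 198.5] 0.49 [0.5736 0.2204 0.012 ]
rack scene [359.1 282.5] 0.57 [0.5642 0.2112 0.    ]
rack top [258.1 202.2] 0.84 [0.5643 0.2139 0.    ]
router scene [303.  168.6] 0.71 [ 0.4739 -0.1
[... 580 characters left out ...]
 top [264.2 231.5] 0.39 [0.4738 0.1898 0.012 ]
cone_bit scene [372.4 299. ] 0.37 [0.5677 0.272  0.012 ]
cone_bit top [237.4 198.6] 0.47 [0.5722 0.2754 0.012 ]
glue scene [323.8 301.6] 0.78 [0.6749 0.1992 0.    ]
glue scene [299.8 130.4] 0.25 [ 0.3948 -0.327   0.    ]
glue top [267.6 168.7] 0.82 [0.6698 0.189  0.    ]
sander top [264.5 228.4] 0.74 [0.4842 0.191  0.    ]
sander top [257.5 200.4] 0.46 [0.5698 0.216  0.    ]
tin scene [267.4 183.1] 0.86 [ 0.5949 -0.2108  0.    ]
tin scene [322.4 300.2] 0.61 [0.6757 0.1939 0.    ]
offcut scene [337.2 160.4] 0.55 [ 0.3665 -0.1561  0.    ]
offcut scene [373.1 303.3] 0.37 [0.57   0.2797 0.    ]
offcut top [382.  268.5] 0.72 [ 0.3714 -0.1659  0.    ]
```

```bash
python3 - <<'E'
import cv2,numpy as np
a=cv2.imread("pics/scene0.png");b=cv2.imread("pics/top0.png")
c=lambda im,x,y,w:cv2.resize(im[y:y+w*3//4,x:x+w],(400,300),interpolation=cv2.INTER_CUBIC)
cv2.imwrite("pics/m.png",np.vstack([np.hstack([c(a,300,220,120),c(a,240,100,120)]),np.hstack([c(b,200,160,120),c(b,340,180,120)])]))
E
```

```text
(no output)
```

View pics/m.png

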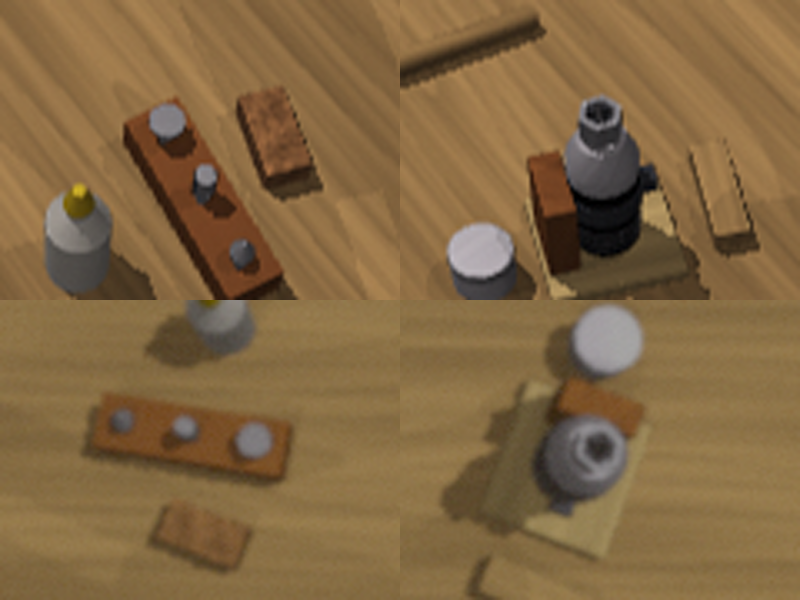

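View pics/scene0.png

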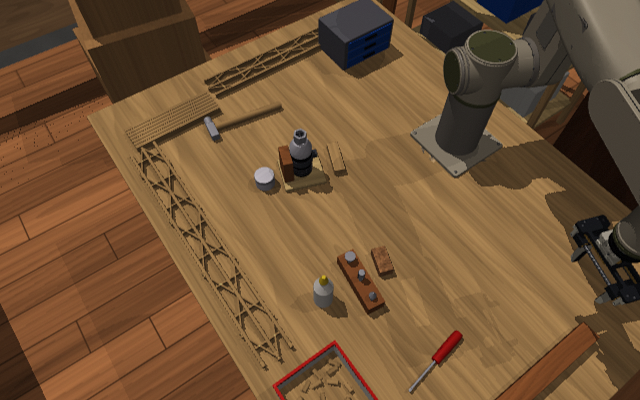

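The straight bit is the middle one, at about (361,274) in scene; the disc is at one end and the cone at the other. The router's nut is at about (300,134), clear all round.

```bash
cat >> h.py <<'E'
from scipy.optimize import least_squares, minimize
def cyl(x,y,parts):  # parts (r,z0,z1)
    t=np.linspace(0,6.283,25)[:-1]
    return [np.array([[x+r*np.cos(a),y+r*np.sin(a),z] for a in t for z in(z0,z1)]) for r,z0,z1 in parts]
def box(x,y,w,sx,sy,z0,z1):
    c,s=np.cos(w),np.sin(w)
    return [np.array([[x+c*u*sx/2-s*v*sy/2,y+s*u*sx/2+c*v*sy/2,z] for u in(-1,1) for v in(-1,1) for z in(z0,z1)])]
def render(p,bodies,k=8):
    m=np.zeros((400*k//4,640*k//4),np.uint8); 
    m=np.zeros((400*k,640*k),np.uint8)
    for b in bodies:
        q=np.array([proj(p,X) for X in b])
        cv2.fillConvexPoly(m,cv2.convexHull(np.round((q+.5)*k).astype(np.int32)),1)
    return m
def cen(m,k=1):
    v,u=np.nonzero(m); return np.array([u.mean(),v.mean()])/k+(.5/k-.5)
def fitc(p,mask,parts,x0):
    c=cen(mask); x=np.array(x0,float); z=np.mean([a[1:] for a in parts])
    for _ in range(4):
        e=c-cen(render(p,cyl(*x,parts)),8); d=atz(p,c,z)-atz(p,c-e,z); x+=d[:2]
    return x
def best(p,k,near,rad=25):
    r=[s for s in cams.silhouettes(p,k) if np.hypot(*(np.array(s["xy"])-near))<rad]
    return r[0] if r else None
NUT=[(.0182,.166,.192)]; BIT=[(.006,.040,.052),(.009,.052,.080)]; GLUE=[(.026,0,.12)]
E
python3 - <<'E'
from h import *
P={n:cams.read_camera(n) for n in("scene","top")}
for k,parts,x0 in(("nut_top",NUT,(.487,-.188)),("bit",BIT,(.565,.214))):
    for n,p in P.items():
        s=best(p,k,proj(p,[*x0,np.mean(parts[-1][1:])]))
        if s is None: print(k,n,"none");continue
        print(k,n,s["score"],s["mask"].sum(),render(p,cyl(*x0,parts)).sum()/64,fitc(p,s["mask"],parts,x0))
for n,p in P.items():
    s=best(p,"rack",proj(p,[.565,.214,.02]))
    if s is None: print("norack",n);continue
    M=cv2.resize(s["mask"].astype(np.uint8),None,fx=4,fy=4,interpolation=cv2.INTER_NEAREST)
    def f(v):
        r=render(p,box(v[0],v[1],v[2],.05,.17,0,.04),4); return 1-(M&r).sum()/(M|r).sum()
    b=minimize(f,[.565,.214,-.1],method="Nelder-Mead",options=dict(initial_simplex=[[.565,.214,-.1],[.571,.214,-.1],[.565,.22,-.1],[.565,.214,0]],xatol=1e-4,fatol=1e-4))
    print("rack",n,s["score"],b.x,b.fun)
    s=best(p,"glue",proj(p,[.67,.194,.07])); 
    if s: print("glue",fitc(p,s["mask"],GLUE,(.67,.194)))
E
```

```text
nut_top scene 0.52 154 179.140625 [ 0.48797538 -0.1811877 ]
nut_top top none
bit scene none
bit top none
rack scene 0.85 [ 0.56783281  0.21603392 -0.13266664] 0.24221619730627952
rack top 0.74 [ 0.56751388  0.21261487 -0.14094544] 0.17115616564240999
glue [0.6688289  0.18624209]
```

```bash
cat >> h.py <<'E'
def go(target,yaw_y=None):
    """tool-frame offset (cm) to world TCP target at current orientation; roll to bring tool y to heading yaw_y (mod pi)"""
    s=robot.read_state(); M=R.from_rotvec(s["orientation"]).as_matrix()
    o=M.T@(np.array(target)-s["tool_pos"])*100; h=np.arctan2(M[1,1],M[0,1]); out=[o.round(2).tolist()]
    if yaw_y is not None: out.append(round(-((yaw_y-h+np.pi/2)%np.pi-np.pi/2),3))
    print("t",s["t"],"pos",s["tool_pos"].round(4),"head",round(h,3),"q",s["q"].round(2),"F",s["force"].round(1),"open",s["opening"].round(4),"->",out); return out
E
python3 -c "
from h import *
go([.5677,.214,.19],np.pi/2-.137)"
```

```text
Traceback (most recent call last):
  File "h.py", line 51, in go
    print("t",s["t"],"pos",s["tool_pos"].round(4),"head",round(h,3),"q",s["q"].round(2),"F",s["force"].round(1),"open",s["opening"].round(4),"->",out); return out
                                                                                                                       ^^^^^^^^^^^^^^^^^^
AttributeError: 'float' object has no attribute 'round'
```

```bash
sed -i 's/s\["opening"\].round(4)/round(s["opening"],4)/' h.py
```

Call:
step_arm(
  deltas=[
    {"offset": [-4.6, -2.05, 0], "roll": 0},
    {"offset": [-4.6, -2.05, 0], "roll": 0},
    {"offset": [-4.6, -2.05, 0], "roll": 0},
    {"offset": [-4.6, -2.05, 0], "roll": 0},
    {"offset": [-4.6, -2.05, 0], "roll": 0},
    {"offset": [-4.6, -2.05, 0], "roll": 0},
    {"offset": [-4.6, -2.05, 0], "roll": 0},
    {"offset": [-4.6, -2.05, 0], "roll": 0},
    {"offset": [-4.6, -2.05, 0], "roll": 0},
    {"offset": [-4.6, -2.05, 0], "roll": 0},
    {"offset": [0, 0, 0], "roll": -0.104},
    {"offset": [0, 0, 0], "roll": -0.104},
  ],
  fingers=3.4,
  grip_force=25,
)

```text
t: 3.2
tool_pos: [0.5671, 0.2148, 0.1936]
orientation: [-0.213, -3.134, 0.0]
force: [0.7, 0.2, -0.1]
opening: 0.034
```

```bash
python3 - <<'E'
from h import *
go([.5677,.214,.12],np.pi/2-.137)
P={n:cams.read_camera(n) for n in("scene","top")}
c=lambda p,x,y,w:cv2.resize(cv2.cvtColor(p["pixels"],cv2.COLOR_RGB2BGR)[y:y+w*3//4,x:x+w],(400,300),interpolation=cv2.INTER_CUBIC)
cv2.imwrite("pics/m1.png",np.hstack([c(P["scene"],310,220,100),c(P["top"],205,160,100)]))
E
```

```text
t 3.2 pos [0.5671 0.2148 0.1936] head 1.435 q [ 0.28  0.15  1.47  0.    1.52 -1.16] F [ 0.7  0.2 -0.1] open 0.034 -> [[-0.07, -0.08, 7.36], np.float64(0.001)]
```

View pics/m1.png

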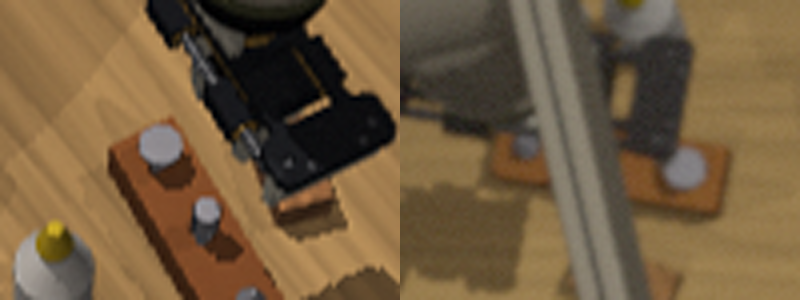

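The scene view shows the bit's top face at about (361.6,271.3), with the gripper still up and to the side because of its height. I'll check this against the rack centre.

```bash
python3 - <<'E'
from h import *
p=cams.read_camera("scene"); q=cams.read_camera("top")
print(atz(p,(361.6,271.3),.08), proj(p,[.5677,.214,.08]))
for k in("bit","disc_bit","cone_bit"):
  for s in cams.silhouettes(p,k)[:3]: print(k,s["score"],np.round(s["xy"],1),s["mask"].sum())
s=best(p,"bit",(361,274),6)
if s: print(fitc(p,s["mask"],BIT,(.567,.214)))
E
```

```text
[0.56462234 0.21257393 0.08      ] [361.00673617 272.35403138]
bit 0.61 [360.  275.1] 81
bit 0.44 [384.4 272.3] 102
bit 0.17 [299.4 163.9] 2001
disc_bit 0.57 [351.6 255.7] 96
cone_bit 0.55 [374.  296.8] 43
cone_bit 0.46 [298.3 163.4] 1958
[0.56718917 0.21592462]
```

Call:
step_arm(
  deltas=[
    {"offset": [0, 0, 3], "roll": 0},
    {"offset": [0, 0, 3], "roll": 0},
    {"offset": [0, 0, 2.5], "roll": 0},
    {"offset": [0, 0, 2], "roll": 0},
    {"offset": [0, 0, 1.5], "roll": 0},
    {"offset": [0, 0, 1], "roll": 0},
    {"offset": [0, 0, 1], "roll": 0},
    {"offset": [0, 0, 0], "roll": 0},
  ],
)

```text
t: 4.6
tool_pos: [0.5662, 0.2156, 0.0532]
orientation: [-0.216, -3.133, 0.001]
force: [-0.3, -0.2, 0.5]
opening: 0.0339
```

Call:
step_arm(
  deltas=[
    {"offset": [0, 0, 0], "roll": 0},
    {"offset": [0, 0, 0], "roll": 0},
    {"offset": [0, 0, 0], "roll": 0},
    {"offset": [0, 0, 0], "roll": 0},
    {"offset": [0, 0, 0], "roll": 0},
    {"offset": [0, 0, 0], "roll": 0},
  ],
  fingers=0,
)

```text
t: 5.35
tool_pos: [0.5679, 0.2161, 0.0554]
orientation: [0.216, 3.132, 0.002]
force: [0.0, -0.5, 5.1]
opening: 0.0002
```

```bash
python3 - <<'E'
from h import *
go([.487,-.185,.35],None)
p=cams.read_camera("scene"); save(p,"g.png",(310,210,430,300),5)
E
```

```text
t 5.35 pos [0.5679 0.2161 0.0554] head 1.433 q [ 0.28  0.25  1.61  0.    1.28 -1.15] F [ 0.  -0.5  5.1] open 0.0002 -> [[2.42, -40.81, -29.51]]
```

View pics/g.png

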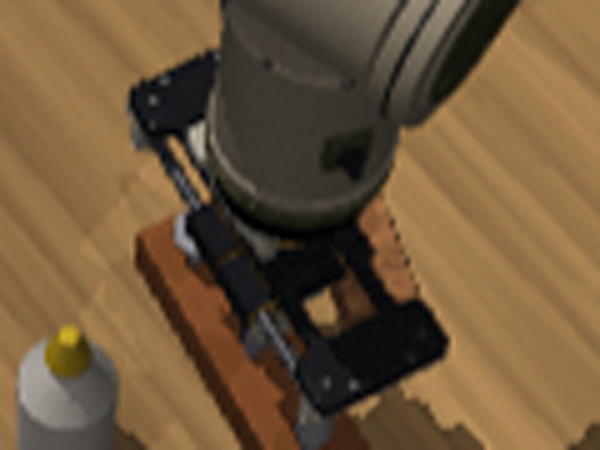

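The fingers shut to 0 with 5 N upward, so I missed the bit. It seems to stand in front of the pads (grey at crop (260,335)). I'll open, rise and look.

Call:
step_arm(
  deltas=[
    {"offset": [0, 0, 0], "roll": 0},
    {"offset": [0, 0, 0], "roll": 0},
    {"offset": [0, 0, 0], "roll": 0},
    {"offset": [0, 0, -3], "roll": 0},
    {"offset": [0, 0, -4], "roll": 0},
    {"offset": [0, 0, -5], "roll": 0},
    {"offset": [0, 0, -5], "roll": 0},
    {"offset": [0, 0, -5], "roll": 0},
    {"offset": [6, 0, 0], "roll": 0},
    {"offset": [6, 0, 0], "roll": 0},
    {"offset": [0, 0, 0], "roll": 0},
  ],
  fingers=3.4,
)

```text
t: 6.78
tool_pos: [0.4443, 0.2325, 0.2731]
orientation: [-0.213, -3.133, 0.001]
force: [0.7, -0.1, 0.2]
opening: 0.0337
```

```bash
python3 - <<'E'
from h import *
go([.5677,.214,.12],np.pi/2-.137)
P={n:cams.read_camera(n) for n in("scene","top")}
c=lambda p,x,y,w:cv2.resize(cv2.cvtColor(p["pixels"],cv2.COLOR_RGB2BGR)[y:y+w*3//4,x:x+w],(400,300),interpolation=cv2.INTER_CUBIC)
cv2.imwrite("pics/m2.png",np.hstack([c(P["scene"],320,230,80),c(P["top"],215,165,80)]))
p=P["scene"]
for k in("bit","disc_bit","cone_bit"):
  for s in cams.silhouettes(p,k)[:3]: print(k,s["score"],np.round(s["xy"],1),s["mask"].sum())
E
```

```text
t 6.775 pos [0.4443 0.2325 0.2731] head 1.435 q [ 0.38 -0.16  1.63  0.    1.67 -1.06] F [ 0.7 -0.1  0.2] open 0.0337 -> [[-12.51, -0.16, 15.29], np.float64(0.002)]
bit 0.64 [360.1 274.4] 62
disc_bit 0.58 [350.9 254.7] 77
cone_bit 0.45 [373.4 295.1] 42
```

View pics/m2.png

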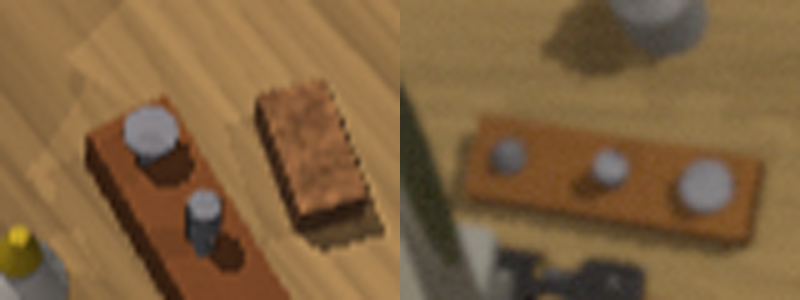

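```bash
python3 - <<'E'
from h import *
P={n:cams.read_camera(n) for n in("scene","top")};p,q=P["scene"],P["top"]
a,b=(360.6,270.2),(256.4,197.2)
print(tri(p,a,q,b),atz(p,a,.08),atz(q,b,.08))
print("rack centre proj top",proj(q,[.5677,.214,.04]),proj(q,[.5677,.214,.08]),proj(p,[.5677,.214,.08]))
for n,pp in P.items():
  for s in cams.silhouettes(pp,"bit")[:2]: print(n,s["score"],np.round(s["xy"],1),s["mask"].sum())
  # rack by colour: reddish brown
  hsv=cv2.cvtColor(pp["pixels"],cv2.COLOR_RGB2HSV)
  s=best(pp,"rack",proj(pp,[.565,.214,.02]))
  if s:
    r=cv2.minAreaRect(np.argwhere(s["mask"])[:,::-1].astype(np.float32)); print(n,"rack rect",r)
# overlay of model
ims=[]
for n,pp in P.items():
  im=cv2.resize(cv2.cvtColor(pp["pixels"],cv2.COLOR_RGB2BGR),None,fx=8,fy=8,interpolation=cv2.INTER_CUBIC)
  for bd,col in((box(.5677,.214,-.137,.05,.17,0,.04),(0,255,0)),(box(.5677,.214,-.137,.05,.17,.039,.04),(0,255,0)),(cyl(.567,.214,BIT[1:]),(255,0,0))):
    for bb in bd:
      h=cv2.convexHull(np.round((np.array([proj(pp,X) for X in bb])+.5)*8).astype(np.int32)); cv2.polylines(im,[h],True,col,1)
  c=((proj(pp,[.567,.214,.05])+.5)*8).astype(int); ims.append(im[c[1]-280:c[1]+280,c[0]-200:c[0]+200])
cv2.imwrite("pics/ov.png",np.hstack(ims))
E
```

```text
[0.56572107 0.20779962 0.08016274] [0.56484563 0.20863584 0.08      ] [0.56656557 0.20693775 0.08      ]
rack centre proj top [256.10144113 198.99104528] [253.96986016 196.76017794] [361.00673617 272.35403138]
scene 0.56 [358.8 274. ] 80
scene rack rect ((360.0882263183594, 281.64703369140625), (66.71294403076172, 22.4663143157959), 59.036251068115234)
top rack rect ((257.3108215332031, 200.1351318359375), (58.19723892211914, 17.919490814208984), 9.462322235107422)
```

View pics/ov.png

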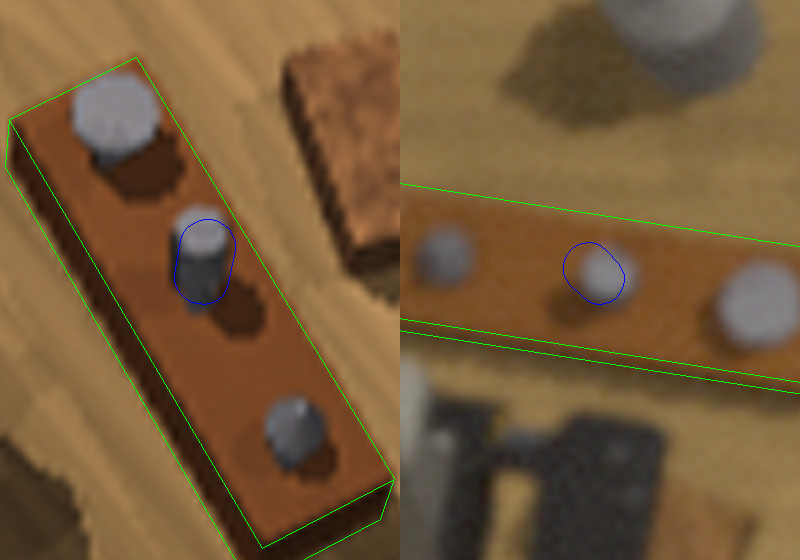

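```bash
python3 - <<'E'
from h import *
P={n:cams.read_camera(n) for n in("scene","top")};p=P["scene"]
g=cv2.resize(cv2.imread("pics/g.png")[100:,100:],None,fx=1,fy=1)
def mk(im,pp,X,off,s,col):
  u=((proj(pp,X)+.5-off)*s).astype(int); cv2.drawMarker(im,tuple(map(int,u)),col,cv2.MARKER_CROSS,9,1)
im=cv2.imread("pics/g.png")
for X,c in(([.5679,.2161,.0554],(0,0,255)),([.5679,.2161,.09],(0,255,255)),([.566,.208,.08],(255,0,0)),([.566,.208,.052],(255,0,0))): mk(im,p,X,np.array([310,210]),5,c)
out=[cv2.resize(im[200:450,150:400],(400,400),interpolation=cv2.INTER_CUBIC)]
s=robot.read_state();T=s["tool_pos"];M=R.from_rotvec(s["orientation"]).as_matrix()
u=proj(p,T).astype(int)-[30,30]
im=cv2.resize(cv2.cvtColor(p["pixels"],cv2.COLOR_RGB2BGR)[u[1]:u[1]+60,u[0]:u[0]+60],(400,400),interpolation=cv2.INTER_CUBIC)
for d in(-.017,.017):
  mk(im,p,T+M[:,1]*d,u,400/60,(0,0,255)); mk(im,p,T+M[:,1]*d-M[:,2]*.04,u,400/60,(0,255,255))
out.append(im); cv2.imwrite("pics/ov2.png",np.hstack(out))
E
```

```text
(no output)
```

View pics/ov2.png

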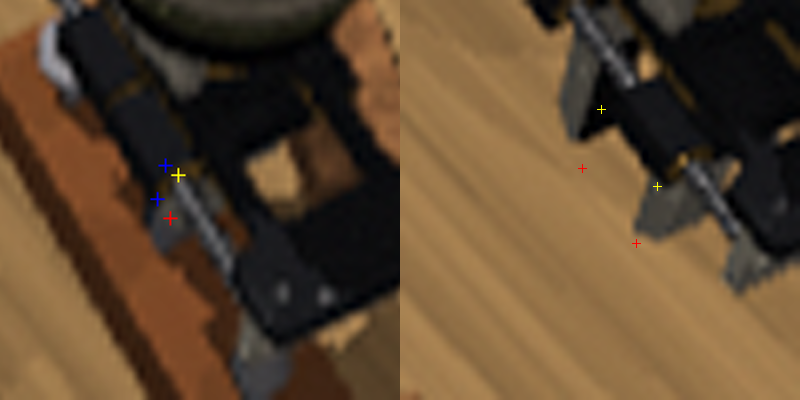

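Call:
step_arm(
  deltas=[
    {"offset": [-4.1, -0.2, 1], "roll": 0},
    {"offset": [-4.1, -0.2, 2], "roll": 0},
    {"offset": [-4.1, -0.1, 3], "roll": 0},
    {"offset": [0, 0, 4], "roll": 0},
    {"offset": [0, 0, 4], "roll": 0},
    {"offset": [0, 0, 3.3], "roll": 0},
    {"offset": [0, 0, 0], "roll": 0},
    {"offset": [0, 0, 0], "roll": 0},
  ],
  fingers=4,
)

```text
t: 8.43
tool_pos: [0.5698, 0.2106, 0.1024]
orientation: [0.216, 3.133, 0.001]
force: [0.8, -0.0, 0.6]
opening: 0.0398
```

```bash
python3 - <<'E'
from h import *
go([.566,.211,.1])
P={n:cams.read_camera(n) for n in("scene","top")}
def mk(im,pp,X,off,s,col):
  u=((proj(pp,X)+.5-off)*s).astype(int); cv2.drawMarker(im,tuple(map(int,u)),col,cv2.MARKER_CROSS,7,1)
s=robot.read_state();T=s["tool_pos"];M=R.from_rotvec(s["orientation"]).as_matrix();out=[]
for p in P.values():
  u=proj(p,T).astype(int)-[30,40]; k=6
  im=cv2.resize(cv2.cvtColor(p["pixels"],cv2.COLOR_RGB2BGR)[u[1]:u[1]+80,u[0]:u[0]+65],None,fx=k,fy=k,interpolation=cv2.INTER_CUBIC)
  for d in(-.02,.02): mk(im,p,T+M[:,1]*d,u,k,(0,0,255))
  out.append(im)
cv2.imwrite("pics/ov3.png",np.hstack(out))
E
```

```text
t 8.425 pos [0.5698 0.2106 0.1024] head 1.433 q [ 0.27  0.21  1.57 -0.    1.36 -1.16] F [ 0.8 -0.   0.6] open 0.0398 -> [[0.38, -0.01, 0.24]]
```

View pics/ov3.png

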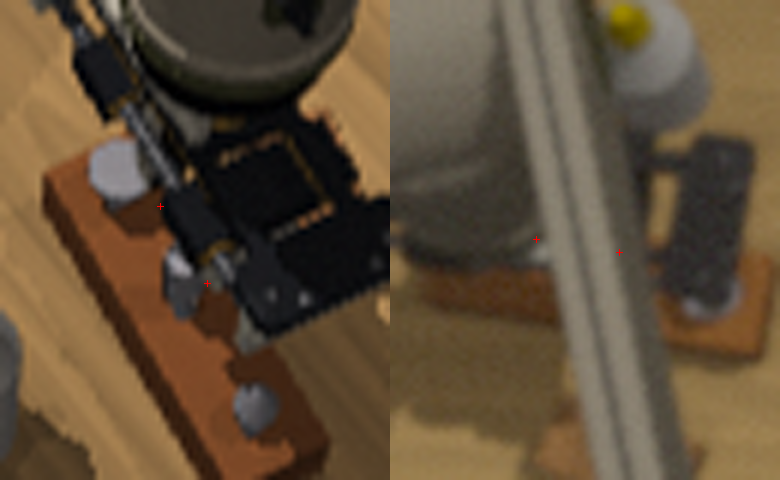

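```bash
python3 - <<'E'
from h import *
P={n:cams.read_camera(n) for n in("scene","top")}
T=np.array([.20309,.56393,.1928]);M=R.from_rotvec([-.5404,-3.09427,.00276]).as_matrix();out=[]
for n,p in P.items():
  u=np.clip(proj(p,T).astype(int)-[30,40],0,[640-65,320]); k=6
  im=cv2.resize(cv2.imread(f"pics/{n}0.png")[u[1]:u[1]+80,u[0]:u[0]+65],None,fx=k,fy=k,interpolation=cv2.INTER_CUBIC)
  for d in(-.0466,.0466):
   for z,c in((0,(0,0,255)),(.04,(0,255,255))):
    q=((proj(p,T+M[:,1]*d-M[:,2]*z)+.5-u)*k).astype(int); cv2.drawMarker(im,tuple(map(int,q)),c,cv2.MARKER_CROSS,7,1)
  out.append(im)
cv2.imwrite("pics/ov4.png",np.hstack(out))
E
```

```text
(no output)
```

View pics/ov4.png

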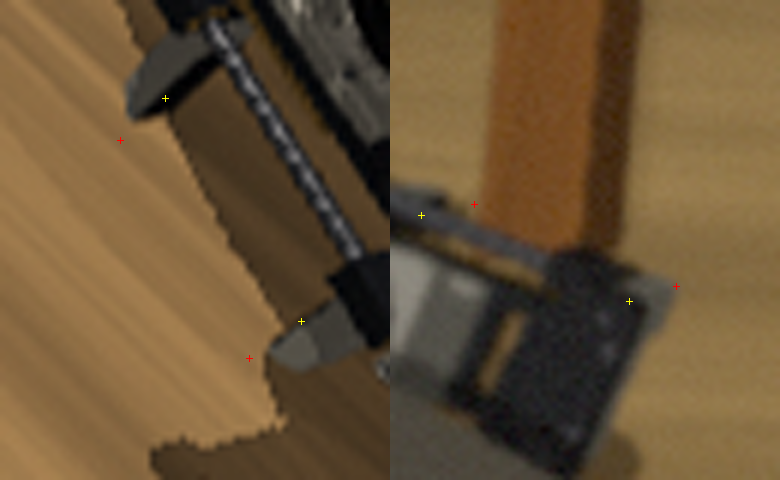

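```bash
python3 - <<'E'
from h import *
P={n:cams.read_camera(n) for n in("scene","top")}
T=np.array([.20309,.56393,.1928]);M=R.from_rotvec([-.5404,-3.09427,.00276]).as_matrix()
U={n:np.clip(proj(p,T).astype(int)-[30,40],0,[640-65,320]) for n,p in P.items()}
for a in((148,110),(130,118)):
 for b in((660-390,300),(672-390,285),(655-390,330)):
  X=tri(P["scene"],np.array(a)/6-.4+U["scene"],P["top"],np.array(b)/6-.4+U["top"])
  r=[np.linalg.norm(proj(P[n],X)-(np.array(c)/6-.4+U[n])) for n,c in(("scene",a),("top",b))]
  print(a,b,X.round(4),"in tool:",(M.T@(X-T)).round(4),np.round(r,1))
E
```

```text
(148, 110) (270, 300) [0.1839 0.518  0.2134] in tool: [ 0.0025 -0.0498 -0.0205] [0.7 0.7]
(148, 110) (282, 285) [0.1881 0.5157 0.2151] in tool: [-0.0022 -0.0505 -0.0223] [2.3 2.2]
(148, 110) (265, 330) [0.1728 0.5202 0.2032] in tool: [ 0.0137 -0.0514 -0.0103] [1.2 1.2]
(130, 118) (270, 300) [0.185  0.518  0.2072] in tool: [ 0.0015 -0.0494 -0.0143] [0.9 0.8]
(130, 118) (282, 285) [0.1891 0.5158 0.2088] in tool: [-0.0032 -0.05   -0.0159] [0.7 0.7]
(130, 118) (265, 330) [0.1739 0.5203 0.197 ] in tool: [ 0.0126 -0.051  -0.0041] [2.7 2.6]
```

The finger ends show about 15–20 mm behind the reported TCP. That explains the miss: the tips only reached the head's upper rim. I'll go lower, watching the force, and centre on the triangulated bit.

Call:
step_arm(
  deltas=[
    {"offset": [0.37, -0.3, 0], "roll": 0},
    {"offset": [0, 0, 2], "roll": 0},
    {"offset": [0, 0, 1.5], "roll": 0},
    {"offset": [0, 0, 1], "roll": 0},
    {"offset": [0, 0, 0.5], "roll": 0},
    {"offset": [0, 0, 0.5], "roll": 0},
    {"offset": [0, 0, 0.3], "roll": 0},
    {"offset": [0, 0, 0], "roll": 0},
  ],
)

```text
t: 9.72
tool_pos: [0.5649, 0.2079, 0.0429]
orientation: [0.216, 3.134, 0.0]
force: [0.1, -0.2, 0.5]
opening: 0.0404
```

Call:
step_arm(
  deltas=[
    {"offset": [0, 0, 0], "roll": 0},
    {"offset": [0, 0, 0], "roll": 0},
    {"offset": [0, 0, 0], "roll": 0},
    {"offset": [0, 0, 0], "roll": 0},
  ],
  fingers=0,
  grip_force=15,
)

```text
t: 10.22
tool_pos: [0.565, 0.208, 0.043]
orientation: [0.216, 3.134, 0.0]
force: [0.6, 0.6, 0.5]
opening: 0.0177
```

Call:
step_arm(
  deltas=[
    {"offset": [0, 0, 0], "roll": 0},
    {"offset": [0, 0, -1], "roll": 0},
    {"offset": [0, 0, -2], "roll": 0},
    {"offset": [0, 0, -4], "roll": 0},
    {"offset": [0, 0, -4], "roll": 0},
    {"offset": [0, 0, -4], "roll": 0},
    {"offset": [0, 0, -4], "roll": 0},
    {"offset": [0, 0, -4], "roll": 0},
    {"offset": [0, 0, 0], "roll": 0},
  ],
  grip_force=30,
)

```text
t: 11.35
tool_pos: [0.5669, 0.2083, 0.2795]
orientation: [0.216, 3.125, 0.005]
force: [0.3, -0.6, -0.9]
opening: 0.0171
```

Call:
step_arm(
  deltas=[
    {"offset": [0.2, -3, 0], "roll": 0},
    {"offset": [0.2, -4.1, 0], "roll": 0},
    {"offset": [0.2, -4.1, 0], "roll": 0},
    {"offset": [0.2, -4.1, 0], "roll": 0},
    {"offset": [0.2, -4.1, 0], "roll": 0},
    {"offset": [0.25, -4.1, 0], "roll": 0},
    {"offset": [0.25, -4.1, 0], "roll": 0},
    {"offset": [0.25, -4.1, 0], "roll": 0},
    {"offset": [0.25, -4.1, 0], "roll": 0},
    {"offset": [0.25, -4.2, 0], "roll": 0},
    {"offset": [0, 0, 0], "roll": 0},
    {"offset": [0, 0, 0], "roll": 0},
  ],
)

```text
t: 12.85
tool_pos: [0.4873, -0.1848, 0.2726]
orientation: [-0.217, -3.134, -0.001]
force: [-0.2, 0.3, -1.0]
opening: 0.0172
```

```bash
python3 - <<'E'
from h import *
go([.488,-.185,.27])
P={n:cams.read_camera(n) for n in("scene","top")};out=[]
T=robot.read_state()["tool_pos"]
np.savez("hov.npz",scene=P["scene"]["pixels"],top=P["top"]["pixels"],T=T)
for n,p in P.items():
  for k in("bit","nut_top","router"):
    for s in cams.silhouettes(p,k)[:2]: print(n,k,s["score"],np.round(s["xy"],1),s["mask"].sum())
  for k in("collet","nut_top","bit"):
    for s in cams.pinpoint(p,k)[:2]: print("pin",n,k,s["score"],np.round(s["xy"],1))
  print("expected bit foot",proj(p,T-[0,0,.031]))
  u=(proj(p,[.488,-.185,.21]).astype(int)-[25,25]);print(u)
  out.append(cv2.resize(cv2.cvtColor(p["pixels"],cv2.COLOR_RGB2BGR)[u[1]:u[1]+50,u[0]:u[0]+50],(400,400),interpolation=cv2.INTER_CUBIC))
cv2.imwrite("pics/hov.png",np.hstack(out))
E
```

```text
t 12.85 pos [ 0.4873 -0.1848  0.2726] head 1.432 q [-0.46 -0.1   1.58  0.    1.66 -1.89] F [-0.2  0.3 -1. ] open 0.0172 -> [[-0.07, -0.01, 0.26]]
scene router 0.81 [298.8 162.9] 1991
pin scene collet 0.86 [298.2 132.2]
pin scene nut_top 0.55 [297.8 135.1]
pin scene nut_top 0.38 [297.6 134.3]
pin scene bit 0.65 [297.3 125.8]
expected bit foot [298.53086178 121.63826348]
[273 104]
top router 0.6 [398.2 244.9] 566
pin top collet 0.95 [398.7 223.6]
expected bit foot [402.10065308 221.0607528 ]
[375 197]
```

View pics/hov.png

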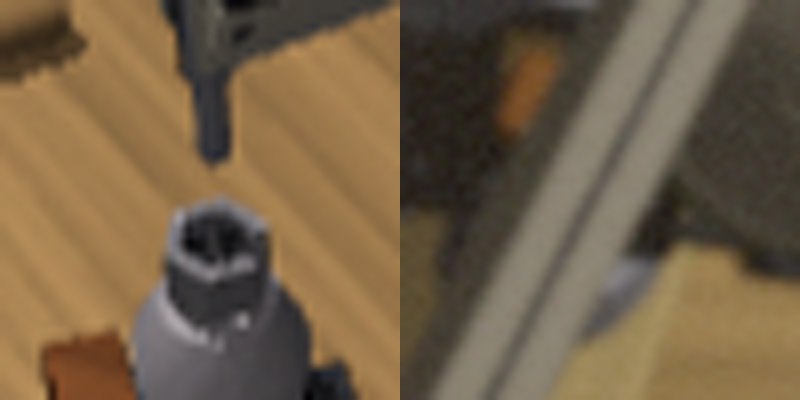

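```bash
python3 - <<'E'
from h import *
P={n:cams.read_camera(n) for n in("scene","top")};p,q=P["scene"],P["top"]
for a,b in(((299.7,133.1),(399.7,224.1)),((298,132.4),(399.2,223.5))):
  print(tri(p,a,q,b),atz(p,a,.192),atz(q,b,.192))
T=robot.read_state()["tool_pos"]
t=np.linspace(0,6.28,40)
f=np.array([proj(p,T+[.004*np.cos(x),.004*np.sin(x),-.031]) for x in t]);print("foot rows",f[:,1].min(),f[:,1].max(),f[:,0].mean())
print("head of shank",proj(p,T+[0,0,.009]),"foot",proj(p,T+[0,0,-.031]))
im=np.load("hov.npz")["scene"];g=cv2.cvtColor(im,cv2.COLOR_RGB2GRAY)
for r in range(110,128): print(r,g[r,289:311])
E
```

```text
[ 0.48507445 -0.18653581  0.18928433] [ 0.48577137 -0.18394423  0.192     ] [ 0.48536315 -0.18668947  0.192     ]
[ 0.48790751 -0.18636078  0.19347144] [ 0.48825587 -0.18877738  0.192     ] [ 0.48690347 -0.18539447  0.192     ]
foot rows 120.24026818154461 122.4899317065238 298.3261312211857
head of shank [297.88797748 111.39001196] foot [298.35610722 121.36173916]
110 [135 126 124 124 128 125  57  53  62  68  70  67  62  61  63  59  76  77
 100 119 142 141]
111 [136 134 126 123 124 123  65  55  61  68  61  65  63  61  79  98 111 112
 131 131 134 139]
112 [133 138 134 126 123 120  62  53  60  66  66  54  56  82 109 127 127 126
 126 128 130 133]
113 [128 134 138 134 126 122  91  54  55  57  54  46  57 112 119 120 124 124
 125 126 128 130]
114 [124 128 133 137 133 127 123  90  53  54  50  46  75 126 117 115 121 121
 124 125 125 129]
115 [124 123 129 135 137 132 127 122  51  56  53  47  86 127 121 113 115 120
 122 124 122 125]
116 [127 124 123 130 135 136 133 126  62  56  54  48  77 127 121 118 115 115
 119 122 123 123]
117 [126 127 124 123 129 134 136 129  75  56  55  47  67 130 124 12
[... 277 characters left out ...]
7 123 124 125 126
 127 122 116 114]
121 [117 119 122 127 127 124 121 125  92  55  56  48  50 127 122 124 123 126
 126 127 122 115]
122 [112 116 120 122 127 127 124 120  93  52  55  48  52 133 122 120 121 123
 124 126 128 122]
123 [113 114 118 119 123 126 127 123 110  64  48  44  72 139 128 120 120 122
 124 125 127 127]
124 [123 112 115 118 120 124 127 128 125 102  73  96 115 137 133 124 119 121
 123 123 126 127]
125 [133 120 111 116 119 120 124 129 127 125 111 130 134 135 136 132 123 119
 121 123 125 126]
126 [135 132 119 112 116 117 120 125 127 128 122 122 126 133 135 137 132 121
 119 121 122 125]
127 [136 136 130 120 116 117 117 120 125 129 126 122 123 127 132 136 136 130
 122 119 120 123]
```

Call:
step_arm(
  deltas=[
    {"offset": [0.18, -0.35, 1.2], "roll": 0},
    {"offset": [0, 0, 1.5], "roll": 0},
    {"offset": [0, 0, 1.0], "roll": 0},
    {"offset": [0, 0, 0.3], "roll": 0},
    {"offset": [0, 0, 0], "roll": 0},
    {"offset": [0, 0, 0], "roll": 0},
  ],
)

```text
t: 14.4
tool_pos: [0.4856, -0.1886, 0.2334]
orientation: [0.216, 3.133, -0.001]
force: [0.6, -0.9, 0.1]
opening: 0.0172
```

```bash
python3 - <<'E'
from h import *
go([.485,-.188,.231])
P={n:cams.read_camera(n) for n in("scene","top")};out=[];p=P["scene"]
T=robot.read_state()["tool_pos"]
print("expected bit foot",proj(p,T-[0,0,.031]))
for k in("collet","bit"):
    for s in cams.pinpoint(p,k)[:2]: print("pin",k,s["score"],np.round(s["xy"],1))
im=cv2.resize(cv2.cvtColor(p["pixels"],cv2.COLOR_RGB2BGR)[105:155,275:325],(600,600),interpolation=cv2.INTER_CUBIC)
cv2.imwrite("pics/near.png",im)
E
```

```text
t 14.4 pos [ 0.4856 -0.1886  0.2334] head 1.433 q [-0.47 -0.1   1.65 -0.    1.59 -1.9 ] F [ 0.6 -0.9  0.1] open 0.0172 -> [[0.07, 0.05, 0.24]]
expected bit foot [298.69712375 129.62959703]
pin collet 0.76 [296.8 133. ]
pin collet 0.42 [360.4 282.7]
pin bit 0.64 [298.7 131.9]
pin bit 0.39 [319.3 300. ]
```

View pics/near.png

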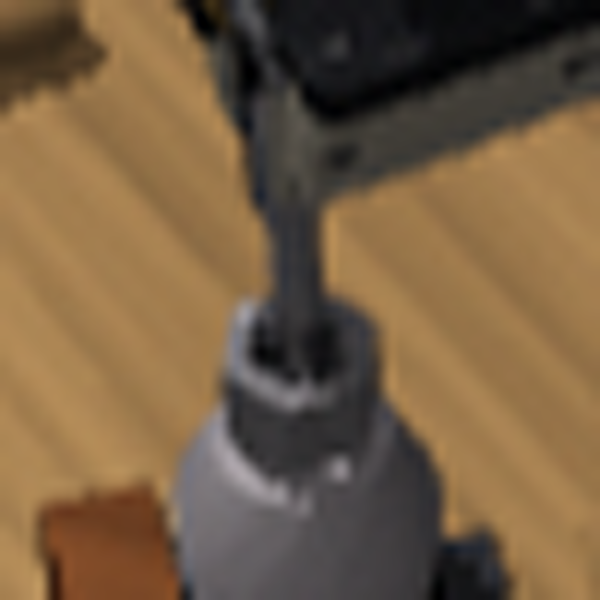

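Shank centred over the nut hole (crop x≈298 against nut ≈303, i.e. 0.4 px). Now descending gently with force checks.

Call:
step_arm(
  deltas=[
    {"offset": [0.08, 0.05, 0.4], "roll": 0},
    {"offset": [0, 0, 0.4], "roll": 0},
    {"offset": [0, 0, 0.4], "roll": 0},
    {"offset": [0, 0, 0.3], "roll": 0},
    {"offset": [0, 0, 0], "roll": 0},
    {"offset": [0, 0, 0], "roll": 0},
  ],
)

```text
t: 15.35
tool_pos: [0.4847, -0.1879, 0.2179]
orientation: [0.216, 3.134, -0.0]
force: [-0.2, -0.6, 0.1]
opening: 0.0172
```

Call:
step_arm(
  deltas=[
    {"offset": [0, 0, 0.4], "roll": 0},
    {"offset": [0, 0, 0.4], "roll": 0},
    {"offset": [0, 0, 0.3], "roll": 0},
    {"offset": [0, 0, 0], "roll": 0},
  ],
)

```text
t: 15.85
tool_pos: [0.4844, -0.1879, 0.2064]
orientation: [-0.216, -3.134, -0.0]
force: [1.0, -1.8, -2.0]
opening: 0.0172
```

Call:
step_arm(
  deltas=[
    {"offset": [0, 0, 0.3], "roll": 0},
    {"offset": [0, 0, 0.3], "roll": 0},
    {"offset": [0, 0, 0.2], "roll": 0},
    {"offset": [0, 0, 0], "roll": 0},
  ],
)

```text
t: 16.35
tool_pos: [0.4845, -0.1878, 0.1985]
orientation: [-0.216, -3.134, -0.0]
force: [0.3, -2.9, -0.1]
opening: 0.0172
```

Call:
step_arm(
  deltas=[
    {"offset": [0, 0, 0.2], "roll": 0},
    {"offset": [0, 0, 0.2], "roll": 0},
    {"offset": [0, 0, 0.1], "roll": 0},
    {"offset": [0, 0, 0], "roll": 0},
  ],
)

```text
t: 16.85
tool_pos: [0.4852, -0.188, 0.1949]
orientation: [0.216, 3.132, -0.001]
force: [-0.9, -2.3, 5.3]
opening: 0.0171
```

Floor contact with 5 N at the expected height, so the bit is home. Next I release it and check, then go down around the nut.

Call:
step_arm(
  deltas=[
    {"offset": [0, 0, 0], "roll": 0},
    {"offset": [0, 0, 0], "roll": 0},
    {"offset": [0, 0, 0], "roll": 0},
    {"offset": [0, -0.1, 0.3], "roll": 0.08},
    {"offset": [0, 0, 0.4], "roll": 0.08},
    {"offset": [0, 0, 0.4], "roll": 0},
    {"offset": [0, 0, 0.3], "roll": 0},
    {"offset": [0, 0, 0], "roll": 0},
  ],
  fingers=5.2,
)

```text
t: 17.85
tool_pos: [0.4843, -0.1887, 0.1795]
orientation: [-0.464, -3.106, -0.0]
force: [-0.6, 0.1, 0.3]
opening: 0.0523
```

Call:
step_arm(
  deltas=[
    {"offset": [0, 0, 0.4], "roll": 0},
    {"offset": [0, 0, 0.4], "roll": 0},
    {"offset": [0, 0, 0], "roll": 0},
  ],
)

```text
t: 18.23
tool_pos: [0.4842, -0.1887, 0.1713]
orientation: [-0.466, -3.106, -0.0]
force: [-0.2, -1.1, -0.1]
opening: 0.0518
```

```bash
python3 - <<'E'
from h import *
go([.4852,-.189,.16])
p=cams.read_camera("scene")
im=cv2.resize(cv2.cvtColor(p["pixels"],cv2.COLOR_RGB2BGR)[105:155,275:325],(600,600),interpolation=cv2.INTER_CUBIC)
cv2.imwrite("pics/nut.png",im)
E
```

```text
t 18.225 pos [ 0.4842 -0.1887  0.1713] head 1.273 q [-0.47 -0.08  1.74 -0.    1.48 -1.74] F [-0.2 -1.1 -0.1] open 0.0518 -> [[-0.11, 0.0, 1.13]]
```

View pics/nut.png

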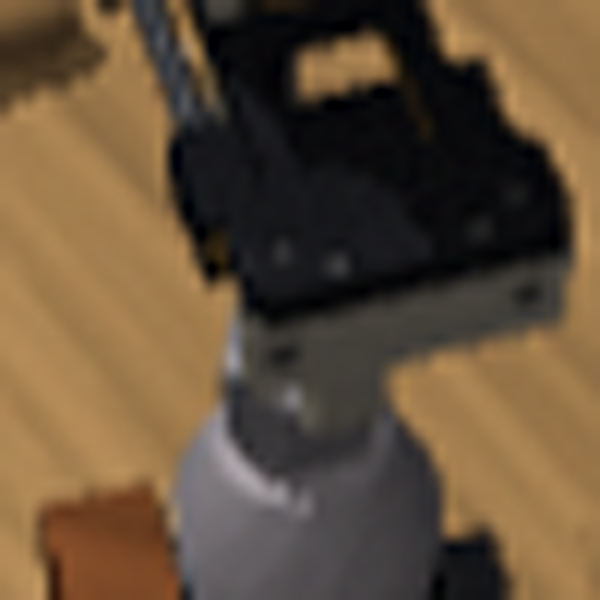

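The near finger already overlaps the upper half of the nut, with its tip at about crop (340,430); the nut's foot is at about 480. I'll go 8 mm lower and close.

Call:
step_arm(
  deltas=[
    {"offset": [0, 0, 0.3], "roll": 0},
    {"offset": [0, 0, 0.3], "roll": 0},
    {"offset": [0, 0, 0.2], "roll": 0},
    {"offset": [0, 0, 0], "roll": 0},
  ],
)

```text
t: 18.77
tool_pos: [0.4843, -0.1888, 0.1636]
orientation: [-0.466, -3.106, -0.0]
force: [-0.5, 0.3, 0.5]
opening: 0.0519
```

Call:
step_arm(
  deltas=[
    {"offset": [0, 0, 0], "roll": 0},
    {"offset": [0, 0, 0], "roll": 0},
    {"offset": [0, 0, 0], "roll": 0},
    {"offset": [0, 0, 0], "roll": 0},
  ],
  fingers=0,
  grip_force=30,
)

```text
t: 19.27
tool_pos: [0.4855, -0.1859, 0.164]
orientation: [0.463, 3.106, 0.007]
force: [3.3, 11.6, 0.8]
opening: 0.0331
```

Call:
step_arm(
  deltas=[
    {"offset": [0, 0.3, 0], "roll": 0},
    {"offset": [0, 0, 0], "roll": 0},
    {"offset": [0, 0, 0], "roll": 0.08},
    {"offset": [0, 0, 0], "roll": 0.12},
    {"offset": [0, 0, 0], "roll": 0.15},
    {"offset": [0, 0, 0], "roll": 0.15},
    {"offset": [0, 0, 0], "roll": 0},
  ],
  grip_force=45,
)

```text
t: 20.15
tool_pos: [0.4859, -0.1852, 0.164]
orientation: [1.223, 2.893, 0.003]
force: [2.3, 5.0, 1.6]
opening: 0.0327
```

```bash
python3 - <<'E'
from h import *
go([.4852,-.186,.164]); print(robot.read_state()["wrist_torque"])
E
```

```text
t 20.15 pos [ 0.4859 -0.1852  0.164 ] head 0.771 q [-0.46 -0.07  1.75  0.    1.46 -1.24] F [2.3 5.  1.6] open 0.0327 -> [[-0.01, -0.1, -0.0]]
[ 0.80520609 -0.35881195 -0.08569567]
```

Call:
step_arm(
  deltas=[
    {"offset": [0.05, 0.1, 0], "roll": 0.15},
    {"offset": [0, 0, 0], "roll": 0.15},
    {"offset": [0, 0, 0], "roll": 0.15},
    {"offset": [0, 0, 0], "roll": 0.15},
    {"offset": [0, 0, 0], "roll": 0.15},
    {"offset": [0, 0, 0], "roll": 0.15},
    {"offset": [0, 0, 0], "roll": 0},
  ],
)

```text
t: 21.02
tool_pos: [0.4869, -0.1848, 0.164]
orientation: [2.359, 2.072, 0.003]
force: [7.4, 1.8, -2.4]
opening: 0.0329
```

```bash
python3 - <<'E'
from h import *
go([.4852,-.186,.164]); print(robot.read_state()["wrist_torque"])
E
```

```text
t 21.025 pos [ 0.4869 -0.1848  0.164 ] head -0.129 q [-0.46 -0.07  1.75  0.    1.46 -0.33] F [ 7.4  1.8 -2.4] open 0.0329 -> [[-0.14, -0.15, 0.0]]
[ 0.27654183 -1.02435746 -0.06681633]
```

Call:
step_arm(
  deltas=[
    {"offset": [0.05, 0.15, 0], "roll": 0.1},
    {"offset": [0, 0, 0], "roll": 0.12},
    {"offset": [0, 0, 0], "roll": 0.12},
    {"offset": [0, 0, 0], "roll": 0.12},
    {"offset": [0, 0, 0], "roll": 0},
  ],
  grip_force=60,
)

```text
t: 21.65
tool_pos: [0.4876, -0.1849, 0.164]
orientation: [2.768, 1.484, 0.001]
force: [2.1, -0.7, 0.7]
opening: 0.0325
```

```bash
python3 - <<'E'
from h import *
go([.4852,-.186,.164]); print(robot.read_state()["wrist_torque"])
E
```

```text
t 21.65 pos [ 0.4876 -0.1849  0.164 ] head -0.587 q [-0.46 -0.07  1.75  0.    1.46  0.13] F [ 2.1 -0.7  0.7] open 0.0325 -> [[-0.22, -0.14, 0.0]]
[-0.00535212 -0.30332523 -0.03165818]
```

Call:
step_arm(
  deltas=[
    {"offset": [0, 0, 0], "roll": 0.1},
    {"offset": [0, 0, 0], "roll": 0.1},
    {"offset": [0, 0, 0], "roll": 0.1},
    {"offset": [0, 0, 0], "roll": 0},
  ],
)

```text
t: 22.15
tool_pos: [0.4902, -0.1829, 0.1642]
orientation: [-2.957, -1.06, -0.01]
force: [15.0, 6.9, -4.8]
opening: 0.0333
```

```bash
python3 - <<'E'
from h import *
go([.4852,-.186,.164]); s=robot.read_state();print(s["wrist_torque"],s["joint_torque"][5])
E
```

```text
t 22.15 pos [ 0.4902 -0.1829  0.1642] head -0.883 q [-0.46 -0.07  1.74  0.    1.46  0.42] F [15.   6.9 -4.8] open 0.0333 -> [[-0.58, -0.07, 0.02]]
[ 1.38079084 -2.52678472  0.94822921] 1.7606192082166672
```

Torque rose to about 1–1.8 N m after 2.16 rad of turn, which looks like the stop. I'll regrasp freshly to confirm.

Call:
step_arm(
  deltas=[
    {"offset": [0, 0, 0], "roll": 0},
    {"offset": [0, 0, 0], "roll": 0},
    {"offset": [0, 0, 0], "roll": 0},
  ],
  fingers=5,
)

```text
t: 22.52
tool_pos: [0.4869, -0.1848, 0.1637]
orientation: [-2.959, -1.055, 0.001]
force: [-0.2, -0.5, -0.4]
opening: 0.0498
```

Call:
step_arm(
  deltas=[
    {"offset": [0, 0, 0], "roll": 0},
    {"offset": [0, 0, 0], "roll": 0},
    {"offset": [0, 0, 0], "roll": 0},
    {"offset": [0, 0, 0], "roll": 0},
  ],
  fingers=0,
  grip_force=30,
)

```text
t: 23.02
tool_pos: [0.4876, -0.1854, 0.1639]
orientation: [2.958, 1.053, 0.001]
force: [3.2, -4.8, -2.3]
opening: 0.0358
```

```bash
python3 - <<'E'
from h import *
go([.4852,-.186,.164]); s=robot.read_state();print(s["wrist_torque"],s["joint_torque"][5])
E
```

```text
t 23.025 pos [ 0.4876 -0.1854  0.1639] head -0.887 q [-0.46 -0.07  1.75 -0.    1.46  0.43] F [ 3.2 -4.8 -2.3] open 0.0358 -> [[-0.23, -0.1, -0.01]]
[-0.8160617  -0.33430702  0.14295188] 0.15252088196575642
```

Call:
step_arm(
  deltas=[
    {"offset": [0, 0, 0], "roll": 0},
    {"offset": [0, 0, 0], "roll": 0},
    {"offset": [0.1, 0, 0], "roll": -0.11},
    {"offset": [0, 0, 0], "roll": -0.11},
    {"offset": [0, 0, 0], "roll": 0},
  ],
  fingers=5,
)

```text
t: 23.65
tool_pos: [0.4879, -0.1837, 0.1638]
orientation: [-2.826, -1.371, 0.0]
force: [-0.2, 1.1, -0.3]
opening: 0.05
```

Call:
step_arm(
  deltas=[
    {"offset": [0, 0, 0], "roll": 0},
    {"offset": [0, 0, 0], "roll": 0},
    {"offset": [0, 0, 0], "roll": 0},
    {"offset": [0, 0, 0], "roll": 0},
  ],
  fingers=0,
  grip_force=60,
)

```text
t: 24.15
tool_pos: [0.4882, -0.1841, 0.1639]
orientation: [2.826, 1.371, 0.0]
force: [2.7, -1.7, -1.3]
opening: 0.0326
```

```bash
python3 - <<'E'
from h import *
go([.4852,-.186,.164]); s=robot.read_state();print(s["wrist_torque"],s["joint_torque"][5])
E
```

```text
t 24.15 pos [ 0.4882 -0.1841  0.1639] head -0.667 q [-0.46 -0.07  1.74 -0.    1.46  0.21] F [ 2.7 -1.7 -1.3] open 0.0326 -> [[-0.34, -0.12, -0.01]]
[-0.32540507 -0.17370885  0.18009972] 0.11577625293284655
```

Call:
step_arm(
  deltas=[
    {"offset": [0, 0, 0], "roll": 0.06},
    {"offset": [0, 0, 0], "roll": 0.06},
    {"offset": [0, 0, 0], "roll": 0},
  ],
)

```text
t: 24.52
tool_pos: [0.4884, -0.1842, 0.1639]
orientation: [2.902, 1.202, 0.0]
force: [3.6, -3.8, -1.6]
opening: 0.0331
```

```bash
python3 - <<'E'
from h import *
go([.4852,-.186,.164]); s=robot.read_state();print(s["wrist_torque"],s["joint_torque"][5])
E
```

```text
t 24.525 pos [ 0.4884 -0.1842  0.1639] head -0.785 q [-0.46 -0.07  1.74 -0.    1.46  0.33] F [ 3.6 -3.8 -1.6] open 0.0331 -> [[-0.35, -0.1, -0.01]]
[-0.60834806 -0.4886994   1.60926727] 2.2640857100486755
```

The torque climbs sharply to about 2 N m within 0.1 rad on a fresh, flat-aligned grasp, so the nut is on its stop. Releasing and backing away upward.

Call:
step_arm(
  deltas=[
    {"offset": [0, 0, 0], "roll": 0},
    {"offset": [0, 0, 0], "roll": 0},
    {"offset": [0, 0, 0], "roll": 0},
    {"offset": [0, 0, -2], "roll": 0},
    {"offset": [0, 0, -4], "roll": 0},
    {"offset": [0, 0, -4], "roll": 0},
    {"offset": [0, 0, -4], "roll": 0},
    {"offset": [0, 0, 0], "roll": 0},
  ],
  fingers=5,
)

```text
t: 25.52
tool_pos: [0.4898, -0.1849, 0.3099]
orientation: [2.897, 1.197, 0.009]
force: [-0.5, -0.0, -0.2]
opening: 0.0498
```

Call:
step_arm(
  deltas=[
    {"offset": [5, 0, 0], "roll": 0},
    {"offset": [5, 0, 0], "roll": 0},
    {"offset": [5, 0, 0], "roll": 0},
    {"offset": [5, 0, 0], "roll": 0},
    {"offset": [0, 0, 0], "roll": 0},
    {"offset": [0, 0, 0], "roll": 0},
  ],
)

```text
t: 26.28
tool_pos: [0.6293, -0.0428, 0.3035]
orientation: [-2.903, -1.201, 0.002]
force: [-0.5, 0.3, -0.4]
opening: 0.05
```

```bash
python3 - <<'E'
from h import *
go([.4852,-.186,.3])
P={n:cams.read_camera(n) for n in("scene","top")}
out=[cv2.resize(cv2.cvtColor(P["scene"]["pixels"],cv2.COLOR_RGB2BGR)[105:155,275:325],(400,400),interpolation=cv2.INTER_CUBIC),
cv2.resize(cv2.cvtColor(P["top"]["pixels"],cv2.COLOR_RGB2BGR)[200:250,375:425],(400,400),interpolation=cv2.INTER_CUBIC)]
cv2.imwrite("pics/fin.png",np.hstack(out))
p=P["scene"]; print("expected head top/bottom",proj(p,[.4865,-.1855,.232]),proj(p,[.4865,-.1855,.204]))
for k in("disc_bit","cone_bit","bit"):
  for s in cams.pinpoint(p,k)[:1]: print(k,s)
E
```

```text
t 26.275 pos [ 0.6293 -0.0428  0.3035] head -0.786 q [-0.15  0.2   1.21 -0.    1.73  0.64] F [-0.5  0.3 -0.4] open 0.05 -> [[-20.31, -0.05, 0.37]]
expected head top/bottom [298.74111003 123.50428403] [299.04598878 130.10470418]
disc_bit {'xy': [350.7, 262.1], 'score': 0.61}
bit {'xy': [432.4, 363.3], 'score': 0.66}
```

```bash
python3 - <<'E'
from h import *
p=cams.read_camera("scene");q=cams.read_camera("top")
for n,pp in(("scene",p),("top",q)):
 a=cv2.cvtColor(pp["pixels"],cv2.COLOR_RGB2GRAY).astype(int)
 if n=="scene":
  for r in range(116,146): print(r,a[r,286:314])
 for k in("bit","disc_bit","cone_bit"):
  for s in cams.silhouettes(pp,k)[:3]:
    ys,xs=np.nonzero(s["mask"]); print(n,k,round(s["score"],2),np.round(s["xy"],1),len(ys),xs.min(),xs.max(),ys.min(),ys.max())
E
```

```text
116 [  7  10   4   2   6   3   2  21  75  77  49  50  80 132 130 128 129 127
 123 120 120 123 127 128 128 132 134 137]
117 [  3   4   6   5   4   1   5  45  86  69  47  48  74 132 129 130 130 127
 127 122 119 120 123 128 129 129 133 138]
118 [  3   3   8   5   0   7  41  74  83  57  48  48  65 132 127 129 129 129
 129 126 122 120 121 124 129 132 129 112]
119 [  4   3   3   3   2  29  76  85  80  52  49  49  64 126 127 128 129 130
 130 130 127 127 120 121 125 129  91  51]
120 [  2   3   0   5  38  66  84  82  72  52  49  49  64 121 137 130 129 131
 133 132 131 134 129 121 123 102  15  20]
121 [  0   4  26  56  75  83  82  81  66  48  50  50  61  90 102 101  98 107
 108 120 121 135 137 132  99  46  21  24]
122 [ 22  26  67  87  82  82  82  79  58  47  49  51  55   9   5  23  24  44
  44  70  73 100  99 100  49  19  22  24]
123 [63 64 83 81 82 81 82 76 51 49 50 51 51  8  8  8  8  9  6  5  3  6  6 19
 20 23 23 25]
124 [84 82 82 79 80 81 89 70 53 49 51 49 35  8 11  8 10 10 10 11  9  8 12 25
 23 24 24 18]
125 [84 81 82 81 89 89 99 67 55 49 51 49 17  9 11  8 10 11  9 10 10  6 12 18
 20 18 2
[... 1639 characters left out ...]
142 133  18   8  11  13  13  11  11  12   9  12  13  11  14   7  18
  53  67  31  12  12  12  14  12  14  18]
143 [149 143 122   3  11  11   8  11  11  12  10  10  12  10  13  12   6  36
  90 102  46  11  17  14  14  14  14  12]
144 [111 111  72   9  12  11  12  11   9  13  11  10  10  12   9  10  13  57
 104  96  40   6  16  14  12  16  13  13]
145 [29 40  9 10 13 15 15 16 12 13 14 13 13 11 14 29 32 78 98 89 55  6  8 13
 12 12 13 12]
scene bit 0.37 [445.2 348.2] 472 410 461 331 390
scene disc_bit 0.44 [351.7 255. ] 90 345 355 252 262
scene disc_bit 0.24 [337.7 157. ] 386 326 344 143 174
scene cone_bit 0.74 [446.9 349.8] 388 415 461 332 384
top cone_bit 0.58 [265.7 164.1] 353 255 275 153 175
```

Call:
step_arm(
  deltas=[
    {"offset": [-1, -4.4, 0], "roll": 0},
    {"offset": [-1, -4.4, 0], "roll": 0},
    {"offset": [-1, -4.4, 0], "roll": 0},
    {"offset": [-1, -4.4, 0], "roll": 0},
    {"offset": [-1, -4.4, 0], "roll": 0},
    {"offset": [-1, -4.4, 0], "roll": 0},
    {"offset": [0, 0, 0], "roll": 0},
  ],
)

```text
t: 27.8
tool_pos: [0.3995, 0.1032, 0.3047]
orientation: [2.902, 1.204, 0.003]
force: [-0.3, -0.4, 0.4]
opening: 0.05
```

```bash
python3 - <<'E'
from h import *
p=cams.read_camera("scene");q=cams.read_camera("top")
a=cv2.cvtColor(p["pixels"],cv2.COLOR_RGB2GRAY).astype(int)
for r in range(118,142): print(r,a[r,286:314])
for n,pp in(("scene",p),("top",q)):
 for k in("bit","disc_bit","cone_bit"):
  for s in cams.silhouettes(pp,k)[:3]:
    ys,xs=np.nonzero(s["mask"]); print(n,k,round(s["score"],2),np.round(s["xy"],1),len(ys),xs.min(),xs.max(),ys.min(),ys.max())
r=render(p,cyl(.4862,-.1845,[(.009,.204,.232)]),1);ys,xs=np.nonzero(r);print("expected head",cen(r),xs.min(),xs.max(),ys.min(),ys.max())
E
```

```text
118 [117 118 121 124 127 126 123 123 130 135 136 129 123 121 121 123 125 124
 125 121 118 117 116 121 122 123 123 127]
119 [113 118 119 121 126 127 126 123 125 130 134 134 129 124 122 122 123 124
 125 124 122 123 116 115 120 123 124 124]
120 [115 113 118 118 121 125 128 126 122 123 132 135 134 128 124 121 121 122
 124 126 126 128 123 115 117 118 123 125]
121 [127 115 112 118 118 123 126 128 124 120 125 130 135 134 131 125 121 122
 125 123 125 125 127 123 116 116 121 123]
122 [136 127 114 113 118 119 122 127 127 124 124 131 136 137 135 133 117 122
 122 122 125 124 126 126 122 116 117 120]
123 [137 135 125 112 115 117 119 123 127 126 122 139 139 138 139 136 103 128
 119 119 121 125 126 127 127 120 115 116]
124 [135 137 134 123 111 113 118 120 124 126  94 143 140 140 140 136  88 136
 124 119 121 122 125 126 128 127 118 115]
125 [134 135 138 132 122 112 114 119 121 120  66 134 139 144 141 119  68 140
 132 123 120 123 123 123 127 128 126 119]
126 [132 134 136 134 132 119 111 117 119 118  64  93 103 117 106  72  45 140
 137 132 122 118 121 122 124 126 128 126]
127 [129 130 132 135 135 130 
[... 1484 characters left out ...]
  68  88 114 132 130 129 127 129]
140 [127 122 123 127 130 128 141 161 102  54  54  56  58  54  50  46  48  47
  48  48  71  89  76 120 133 132 129 128]
141 [131 127 121 124 126 124 139 161 102  52  53  55  58  56  52  48  47  46
  47  48  75  88  61  85 120 135 132 128]
scene disc_bit 0.58 [380.2 259.2] 401 372 392 248 275
scene disc_bit 0.37 [297.6 139.5] 89 294 305 132 144
scene cone_bit 0.37 [372.2 295.3] 58 368 376 292 300
scene cone_bit 0.27 [380.7 261. ] 480 371 393 246 276
scene cone_bit 0.22 [298.1 164.2] 1943 278 325 131 192
top disc_bit 0.4 [276.2 199.2] 69 271 280 197 205
top cone_bit 0.31 [263.3 162.7] 377 255 275 152 175
expected head [299.76470588 127.41176471] 296 303 122 133
```

```bash
python3 -c "
from plant import robot
print(robot.close_job(), robot.read_state()['t'])"
```

```text
the job is handed in; nothing more can be done
the job is handed in; nothing more can be done
```

The straight bit is standing in the router's collet and the nut is tightened. The job was handed in at about 28 s, with the gripper open and clear. The nut reading over 2.0 rad is inferred from torque; no sensor or picture showed it.

**What I did**
- **First grasp missed:** the fingers' ends appear about 15–20 mm behind the reported TCP, so they only reached the top rim of the head. I went lower and the second grasp held.
- **Insertion:** the shank went into the collet until it met the floor with about 5 N at the expected height. I then let go.
- **Tightening:** I turned the nut clockwise about 1.94 rad. The torque then climbed sharply to about 1–2 N m and the pads slipped roughly 0.2 rad on the hexagon. A fresh, aligned grasp met about 2 N m within 0.12 rad, which I take as the stop.

**Last checks**
- **Bit:** in the scene camera its head covers columns 296–302 and rows 122–133, where a bit fully home and upright should appear (296–303, 122–133).
- **Other bits:** the networks still found both in the block, the cone bit in the scene view and the disc bit in the top view, though with low scores (about 0.4).

**Not confirmed**
- **Nut angle:** if the nut started below about 0.06 rad and what I felt was not the stop, it would be under 2.0 rad. The sudden resistance argues against that.
- **Jaw force:** it was not measured.
- **Final look:** I had used all 12 pictures, so the last check was made from pixel values only.

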